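# Read an accumulator's gas charge with a push-on gauge

### The arm

A 6-joint arm with a two-finger parallel gripper is mounted at the origin on a cart in front of the work surface, level with it; the furniture and walls round the work are solid. World frame = base frame: x ahead of the robot, y to its left, z up, the work surface at z = 0. Lengths are in m, angles in rad, forces in N, time in s.
With the tool pointing down it reaches from about 0.15 to 0.775 m from the base axis. Payload 6.1 kg.
Tool frame: the origin (TCP) lies between the finger pads; the fingertips stand 22 mm ahead of it and the grasp point (between the pads) lies 3 mm ahead of it; z points along the fingers, y is the line along which they close (so a half turn about z gives the same grasp; the last joint's range is limited). The gripper opens to 85 mm and grips with 20 to 120 N. Pads are 22 mm wide; open, the fingers measure 114 mm over their backs; the gripper's body (76 mm by 85 mm) begins 54 mm behind the grasp point. The pads swing forward as they close: fully open they stand 13 mm farther back than shut.
Start: joints at [0, 0.126, -0.04, 1.405, 0, 1.571], TCP at [0.525, -0, 0.253] pointing down, gripper open.
Joint ranges: [-2.72, 2.72], [-0.95, 1.95], [-1.27, 1.35], [-1.78, 2.02], [-1.46, 1.47], [-3.14, 3.14]. Speed limits (rad/s): [2.39, 2.39, 3.01, 3.14, 3.14, 3.14].

### API

Orientations are given as a unit quaternion [x, y, z, w].
In Python, from bench import read_state, get_image, close_job, trace gives the robot as it stands. The module is installed in compiled form; this text tells all that it offers.
- The arm moves only by the shell command python3 -m pendant 'ROWS' [FORCE]. ROWS is JSON, a list of rows, each an object with "grip": the closure, from -1 (fully open) to 1 (shut); "linear": the shift along the tool's x, y, z in m, a list of three; "dr": the turn, a rotation vector about the tool's x, y, z in rad, a list of three. In form: [{"grip": grip, "linear": [x, y, z], "dr": [wx, wy, wz]}, ...]. A call has 1 to 20 rows; each row shifts and turns the commanded pose from where the row before left it, along the tool's axes as they then stand; what a row does not reach is not made up. A row lasts 1/10 s, in which the tool goes at most 50 mm and 8.59 degrees, less where a joint would pass 70% of its speed; a pose out of reach is approached as far as the arm can. A call is refused whole if a number of a shift passes 0.05 or a number of a turn 0.15, either way. A call with a gripper value outside its range is refused whole. The fingers move at their own pace and stop on an object; FORCE is the grip in N (left out, the last holds). Time passes only in rows, so rows that do not move let the fingers close. It gives the time, the measured TCP pose, the force, the opening and the grip force at its end, in the units of the state.
- read_state(): the state, without advancing time (a new reading comes with each control period).
- get_image(name): name is "scene" or "side" or "wrist"; returns a dict with "image" (400x640x3 uint8, red, green, blue), "vfov" (degrees; the focal length in pixels is half the picture's height over the tangent of half this angle, whatever the lens; pixels are square), "cx", "cy" (the principal point, pixels), "k1" (the pictures are not rectified: a ray, as slopes to the right and down, at radius r is drawn at 1 + k1 r^2 times it, then the intrinsics apply), "T" (4x4, takes a point from camera to world coordinates). Camera axes: x right, y up, looking along -z (the intrinsics and any distortion apply to the point x, -y, -z); pixel columns grow to the right and rows downward; lengths in m; the calibration is good to about 2 mm. A picture is of the moment at which its call begins. There is no depth.
- close_job(): hands the job in; it is judged then, once.
Trained networks look in the newest picture that a camera, given by its name, has taken for a name from the list of things; names that differ only in an ending like _2 or _b are one class to them, and where a whole thing is asked for, a point or a joint stands for the part that bears it (a point fixed in the world has none). Each returns a list of dicts, best first, with "confidence" (0 to 1); they miss things now and then, are a little off and sometimes report something else, mostly with a low value. They report only what shows in the picture. A call takes as long as a camera call.
- trace(target, camera): "pixels" (400x640 bool, what is visible of it) and "at" ([column, row] in pixels, amid what is visible of it).
The state is a dict: "t": time; "joint_pos": joint angles; "qvel": joint speeds; "joint_torque": joint torques, N m; "ee_pos": TCP position; "tcp_rot": TCP orientation; "contact_force": force on the tool from outside, world axes, zero at the start; "wrist_torque": the same for the moment, N m; "gripper_width": finger opening in m; "finger_force": force on a finger pad.
Only numpy, scipy, OpenCV 4.12 (cv2) and the standard library are available. Lean on these libraries where they do the work, as an engineer would, in place of code of your own. Each camera call takes 0.05 s, during which the arm holds its last target. There are 200 camera calls.

### The job

Take the push-on pressure gauge out of its holder, set it squarely over the accumulator's valve stem and press it gently down against the stem's shoulder until its sprung rubber foot has clearly given way, holding it there for about a second while the charge pushes the indicator rod out. Then hang the gauge upright back in its holder, fully home, with the rod still standing out at its reading; never press hard (under 25 N), and leave the collet and the brass offcut where they are.

Things in the scene. Friction and masses are not known exactly. Their poses are not given: they have to be found in the camera images.
- gauge: The loose push-on gauge (0.16 kg): a steel barrel 22 mm in diameter above a dark flange 40 mm in diameter and 5 mm thick, a black rubber foot below, a white indicator rod on top. Origin on the axis at the flange's underside; z up along the barrel, which runs from z = 5 to 44 mm. The foot is a tube, outside diameter 23 mm, bore 15 mm, its lower rim 38 mm below the origin.
- gauge_grip (a point): Point on the gauge's axis on the barrel, 28 mm above the flange's underside (23 mm above its top face) and 66 mm above the foot's rim: where to grip it; axes as the gauge. The rod's 7 mm black tip ends 20 mm above this point when in, up to 18 mm higher when out.
- seal (a joint): How far the gauge's sprung rubber foot is pushed up into the barrel, m: 0 free, 0.008 at its stop. Spring: 1 N to start, then 1.2 N per mm, besides the charge's 7.8 to 10.2 N on the rod: pressing with 17 N in all compresses it 4.5 to 7 mm. More than 2 mm is clearly compressed.
- rod (a joint): How far the indicator rod stands out of the barrel, m: 0 in, 0.018 most. It is pushed out by the stem's core pin against friction (6 N) and a spring (0.3 N per mm), stays where it is left, and stands 5 to 14 mm out once the foot is compressed, depending on the hidden charge.
- receiver: The accumulator, a fixed grey round steel vessel, 84 mm in diameter at its bolted foot, 55 mm high; origin at the centre of its underside, z up. On its top centre stands the vertical brass valve stem: a shoulder disc 26 mm in diameter, above it a 14 mm long stem 12 mm in diameter with a tapered top, and out of that a core pin 5 mm in diameter, its tip 31 mm above the shoulder.
- receiver_top (a point): Point on the stem's axis at the top of the vessel's body (55 mm above the worktop). The stem's shoulder, on which the gauge's foot seats, is 6 to 22 mm above it, different each time and not given: feel or see it. The hidden charge holds the core pin up with a constant 7.8 to 10.2 N, met from 12 mm before the foot reaches the shoulder.
- holder: The fixed gauge holder, a square aluminium block 56 mm wide and 50 mm high on a dark 66 mm foot plate, with a vertical through hole 30 mm in diameter in which the gauge's foot hangs, its flange resting on the block's top. Origin at the centre of its underside.
- holder_mouth (a point): Centre of the holder's hole at its top face, 50 mm above the worktop.
- collet: Bystander: steel collet 22 mm in diameter, 37 mm high, standing between vessel and holder; origin at its underside.
- offcut: Bystander: small brass bar offcut, 12 x 32 x 10 mm, lying between vessel and holder; origin at its underside.

How it is judged:
By the outcome, as a careful person would: the job done as asked, in the order asked, and still so for the second after the job is handed in, with the robot touching nothing.
It also fails if it takes over 61 s, if anything falls off the work surface, if the arm or the gripper's body presses on something with over 40 N, if the wrist force passes 120 N, or if a joint passes its speed limit or range.

## Working session

There is one attempt and no reset: what is moved stays moved. The work goes in short steps, Python scripts to look and compute and a shell command to move; the robot and the scene stay as the last step left them, time stands still between calls to the robot, and variables do not carry over. Pictures are saved under pics/ and viewed, at most 10 in all, crops included, and the job is handed in when it is done.

```bash
mkdir -p pics
cat > h.py <<'E'
import numpy as np, cv2
from bench import read_state,get_image,trace
def ray(im,u,v):
    f=200/np.tan(np.radians(im['vfov'])/2)
    K=np.array([[f,0,im['cx']],[0,f,im['cy']],[0,0,1.]])
    x,y=cv2.undistortPoints(np.array([[[u,v]]],float),K,np.array([im['k1'],0,0,0,0.]))[0,0]
    T=np.array(im['T']); d=T[:3,:3]@np.array([x,-y,-1]); return T[:3,3],d/np.linalg.norm(d)
def atz(im,u,v,z):
    o,d=ray(im,u,v); return o+d*(z-o[2])/d[2]
def proj(im,p):
    f=200/np.tan(np.radians(im['vfov'])/2)
    T=np.array(im['T']); c=T[:3,:3].T@(np.array(p)-T[:3,3]); x,y=c[0]/-c[2],-c[1]/-c[2]
    s=1+im['k1']*(x*x+y*y); return np.array([im['cx']+f*x*s,im['cy']+f*y*s])
def meet(a,b):
    (o,d),(p,e)=a,b
    A=np.stack([d,-e],1); t=np.linalg.lstsq(A,p-o,rcond=None)[0]
    q,r=o+d*t[0],p+e*t[1]; return (q+r)/2,np.linalg.norm(q-r)
def save(im,n): cv2.imwrite('pics/'+n+'.png',cv2.cvtColor(im['image'],cv2.COLOR_RGB2BGR))
E
python3 - <<'E'
from h import *
ims={}
for c in ('scene','side'):
    im=ims[c]=get_image(c); save(im,c+'0'); print(c,np.round(im['T'],3).tolist(),im['vfov'],im['k1'])
    for n in ('gauge','receiver','holder','collet','offcut'):
        for r in trace(n,c)[:2]:
            ys,xs=np.nonzero(r['pixels']); print(n,round(r['confidence'],2),np.round(r['at']),xs.min(),xs.max(),ys.min(),ys.max(),np.round(atz(im,*r['at'],0.03),3))
a=np.concatenate([cv2.imread('pics/scene0.png'),cv2.imread('pics/side0.png')],0)
s=read_state(); print(s)
E
```

```text
scene [[-0.48, 0.572, -0.665, -0.055], [-0.877, -0.293, 0.38, 0.538], [0.023, 0.766, 0.642, 0.632], [0.0, 0.0, 0.0, 1.0]] 42.105051189600616 -0.10461007778002455
gauge 0.85 [376. 188.] 363 384 171 198 [0.541 0.062 0.03 ]
receiver 0.86 [262. 234.] 239 288 193 254 [0.524 0.3   0.03 ]
receiver 0.59 [375. 188.] 364 383 171 198 [0.541 0.064 0.03 ]
holder 0.57 [370. 206.] 346 394 183 229 [0.503 0.1   0.03 ]
collet 0.52 [315. 207.] 309 320 203 225 [0.544 0.19  0.03 ]
offcut 0.39 [263. 233.] 239 287 199 254 [0.527 0.298 0.03 ]
side [[-0.86, 0.235, -0.453, 0.134], [-0.51, -0.42, 0.751, 0.844], [-0.014, 0.877, 0.481, 0.481], [0.0, 0.0, 0.0, 1.0]] 53.01025469476791 -0.08636172783859766
receiver 0.86 [288. 226.] 279 304 209 235 [0.564 0.265 0.03 ]
holder 0.85 [348. 200.] 331 363 184 216 [0.507 0.104 0.03 ]
collet 0.47 [318. 216.] 312 320 210 226 [0.529 0.202 0.03 ]
offcut 0.45 [345. 234.] 342 351 227 237 [0.446 0.234 0.03 ]
{'t': 0.6, 'joint_pos': array([ 2.99353679e-05,  1.25806922e-01, -3.95897434e-02,  1.40541578e+00,
        2.98677765e-05,  1.57077725e+00]), 'qvel': array([-0.00219677,  0.00026031,  0.00102889, -0.00084013,  0.00074068,
        0.00080704]), 'joint_torque': array([-1.96379173e-03, -4.35437071e+01,  3.52941728e+01,  1.17752228e-03,
       -2.80086124e-04,  1.12837304e-05]), 'ee_pos': array([5.24982496e-01, 2.38843810e-05, 2.53295594e-01]), 'tcp_rot': array([ 7.07089451e-01,  7.07124110e-01,  4.85942168e-06, -1.62602238e-05]), 'contact_force': array([-0.62246028, -0.21348527, -0.17258676]), 'wrist_torque': array([-0.02847075, -0.03138436,  0.02372011]), 'finger_force': 0.0, 'gripper_width': 0.08543652059934413}
```

View pics/scene0.png

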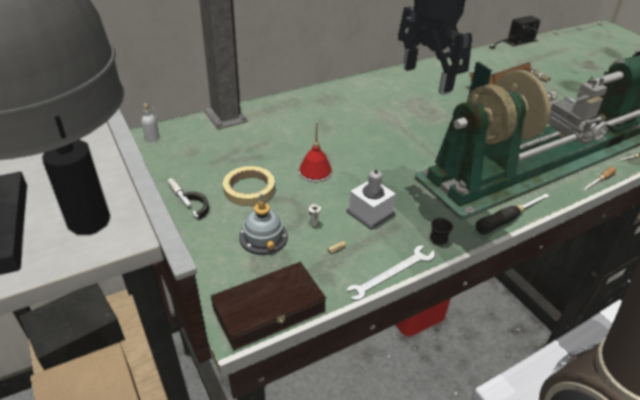

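View pics/side0.png

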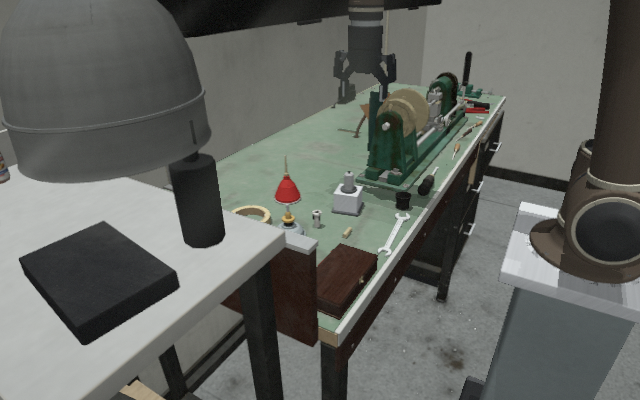

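The scene picture shows the gauge in the holder around (376,188), vessel at (262,234) with its stem near (262,207), collet (315,214) and offcut (337,247). In the side picture, the gauge is at (348,182) and the stem at (289,217), with the vessel partly hidden by a panel.

Run:
```python
from h import *
A=get_image('scene');B=get_image('side')
for n,a,b in [('rodtip',(377,171),(349,171)),('barrel/flange mid',(373,193),(347.5,191)),('pin tip',(262,203),(289,212)),('collet',(315,206),(317,211)),('offcut',(337,247),(347,233)),('lathe base corner',(418,177),(361,180)),('oilcan tip',(317,124),(285,157))]:
    p,e=meet(ray(A,*a),ray(B,*b)); print(n,np.round(p,3),round(e,4))
# holder top face corners in scene
for c in [(349,201),(366,184),(394,196),(379,216)]: print('htop',np.round(atz(A,*c,.05),3))
for c in [(239,236),(288,236),(263,252)]: print('vessel foot',np.round(atz(A,*c,.003),3))
for c in [(418,177),(463,212),(440,150)]: print('lathe',np.round(atz(A,*c,.0),3))
for n in ('gauge_grip','rod','seal'):
  for c in ('scene','side'):
    for r in trace(n,c)[:1]: print(n,c,round(r['confidence'],2),np.round(r['at']))
```

```text
rodtip [0.514 0.086 0.096] 0.0013
barrel/flange mid [0.518 0.085 0.043] 0.0002
pin tip [0.541 0.291 0.083] 0.0015
collet [0.538 0.192 0.037] 0.0017
offcut [0.465 0.189 0.001] 0.0011
lathe base corner [ 0.544 -0.043  0.014] 0.0039
oilcan tip [0.672 0.117 0.111] 0.0008
htop [0.512 0.14  0.05 ]
htop [0.538 0.088 0.05 ]
htop [0.487 0.062 0.05 ]
htop [0.455 0.116 0.05 ]
vessel foot [0.564 0.327 0.003]
vessel foot [0.526 0.252 0.003]
vessel foot [0.511 0.306 0.003]
lathe [ 0.56  -0.057  0.   ]
lathe [ 0.435 -0.068  0.   ]
lathe [ 0.615 -0.16   0.   ]
gauge_grip scene 0.85 [375. 187.]
gauge_grip side 0.78 [350. 184.]
seal scene 0.39 [314. 211.]
```

```bash
python3 -m pendant '[{"grip":-1,"linear":[0.02,-0.003,0.01],"dr":[0,0,0]},{"grip":-1,"linear":[0.03,-0.003,0.015],"dr":[0,0,0]},{"grip":-1,"linear":[0.02,-0.004,0.015],"dr":[0,0,0]},{"grip":-1,"linear":[0.015,0,0.01],"dr":[0,0,0]},{"grip":-1,"linear":[0,0,0],"dr":[0,0,0]},{"grip":-1,"linear":[0,0,0],"dr":[0,0,0]}]' 20
python3 - <<'E'
from h import *
W=get_image('wrist'); save(W,'w1'); print(np.round(W['T'],3).tolist(),W['vfov'])
s=read_state();print(s['t'],s['ee_pos'])
for n in ('gauge','holder','receiver'):
    for r in trace(n,'wrist')[:1]:
        ys,xs=np.nonzero(r['pixels']); print(n,r['confidence'],r['at'],xs.min(),xs.max(),ys.min(),ys.max())
print(proj(W,[.515,.085,.098]),proj(W,[.515,.085,.05]))
E
```

```text
t: 1.6
ee_pos: [0.5151, 0.085, 0.2034]
tcp_rot: [0.707, 0.707, -0.0, 0.0]
contact_force: [-0.2, -0.1, 0.1]
gripper_width: 0.0855
finger_force: 0.0
[[1.0, 0.0, -0.001, 0.515], [0.0, 0.95, 0.312, 0.165], [0.001, -0.312, 0.95, 0.324], [0.0, 0.0, 0.0, 1.0]] 58.962481579205466
1.65 [0.51534495 0.0846802  0.2037785 ]
gauge 0.77 [321.5, 186.1] 299 347 161 213
holder 0.95 [323.4, 161.8] 282 364 128 221
receiver 0.36 [353.5, 43.3] 340 368 27 59
[324.87349673 209.35556268] [324.75994626 189.57948661]
```

View pics/w1.png

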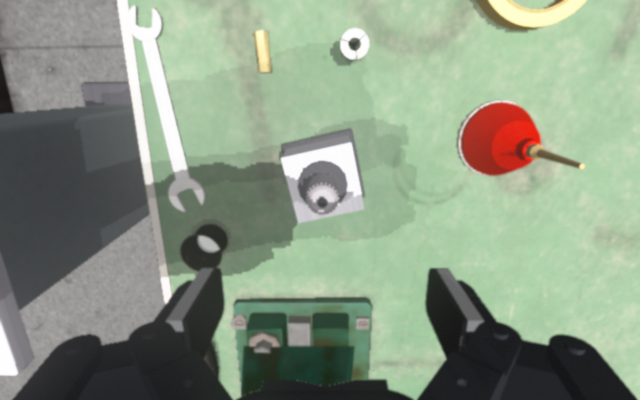

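The wrist view shows the holder block, tilted about 12°, with the dark flange centred near (323,185). The rod tip is at (322,202), and the fingers are clear on both sides.

Run:
```python
from h import *
W=get_image('wrist'); 
print('tip',atz(W,322,202,.098),'flange',atz(W,323,186,.055), atz(W,299,186,.055),atz(W,347,186,.055), atz(W,323,161.5,.055))
for c in [(281,155),(352,142),(364,210),(297,223)]: print(np.round(atz(W,*c,.05),4))
```

```text
tip [0.5135493 0.0894929 0.098    ] flange [0.51413788 0.0886847  0.055     ] [0.49516471 0.08872424 0.055     ] [0.53311562 0.08864833 0.055     ] [0.51419108 0.10834336 0.055     ]
[0.4813 0.1126 0.05  ]
[0.5367 0.1226 0.05  ]
[0.5478 0.0667 0.05  ]
[0.4924 0.0554 0.05  ]
```

```bash
python3 -m pendant '[{"grip":-1,"linear":[0.004,-0.001,0.02],"dr":[0,0,0]},{"grip":-1,"linear":[0,0,0.03],"dr":[0,0,0]},{"grip":-1,"linear":[0,0,0.03],"dr":[0,0,0]},{"grip":-1,"linear":[0,0,0.025],"dr":[0,0,0]},{"grip":-0.3,"linear":[0,0,0.012],"dr":[0,0,0]},{"grip":0,"linear":[0,0,0.004],"dr":[0,0,0]},{"grip":1,"linear":[0,0,0],"dr":[0,0,0]},{"grip":1,"linear":[0,0,0],"dr":[0,0,0]},{"grip":1,"linear":[0,0,0],"dr":[0,0,0]},{"grip":1,"linear":[0,0,0],"dr":[0,0,0]},{"grip":1,"linear":[0,0,0],"dr":[0,0,0]},{"grip":1,"linear":[0,0,0],"dr":[0,0,0]}]' 60
```

```text
t: 3.05
ee_pos: [0.5149, 0.0891, 0.0839]
tcp_rot: [0.707, 0.707, 0.001, 0.001]
contact_force: [-1.0, -0.0, 6.5]
gripper_width: 0.0201
finger_force: 59.2
```

```bash
python3 -m pendant '[{"grip":1,"linear":[0,0,-0.01],"dr":[0,0,0]},{"grip":1,"linear":[0,0,-0.02],"dr":[0,0,0]},{"grip":1,"linear":[0,0,-0.03],"dr":[0,0,0]},{"grip":1,"linear":[0,0,-0.03],"dr":[0,0,0]},{"grip":1,"linear":[0.02,0,-0.02],"dr":[0,0,0]},{"grip":1,"linear":[0.03,0.005,0],"dr":[0,0,0]},{"grip":1,"linear":[0.03,0.005,0],"dr":[0,0,0]},{"grip":1,"linear":[0.02,0.005,0],"dr":[0,0,0]},{"grip":1,"linear":[0,0,0],"dr":[0,0,0]},{"grip":1,"linear":[0,0,0],"dr":[0,0,0]}]'
python3 - <<'E'
from h import *
W=get_image('wrist'); save(W,'w2'); s=read_state(); print(s['t'],s['ee_pos'],s['contact_force'])
for n in ('receiver','gauge','holder'):
    for r in trace(n,'wrist')[:1]:
        ys,xs=np.nonzero(r['pixels']); print(n,r['confidence'],r['at'],xs.min(),xs.max(),ys.min(),ys.max())
print(proj(W,[.541,.291,.1]))
S=get_image('scene');B=get_image('side'); save(S,'s2');save(B,'b2')
a=[cv2.resize(cv2.imread('pics/%s2.png'%k)[y:y+150,x:x+200],None,fx=4,fy=4,interpolation=cv2.INTER_CUBIC)[:,:800] for k,x,y in (('s',220,110),('b',240,130))]
cv2.imwrite('pics/s2c.png',a[0]);cv2.imwrite('pics/b2c.png',a[1])
E
```

```text
t: 4.05
ee_pos: [0.5288, 0.1892, 0.1924]
tcp_rot: [0.707, 0.707, -0.0, 0.0]
contact_force: [0.8, -1.1, -2.1]
gripper_width: 0.0201
finger_force: 58.9
4.1 [0.52870848 0.18866468 0.19242897] [ 0.06425509 -0.07501839 -0.96515948]
receiver 0.59 [344.4, 57.3] 291 398 0 109
gauge 0.7 [321.7, 266.2] 284 364 210 330
holder 0.7 [280.9, 260.2] 270 314 250 333
[347.39930462  44.17014519]
```

View pics/w2.png

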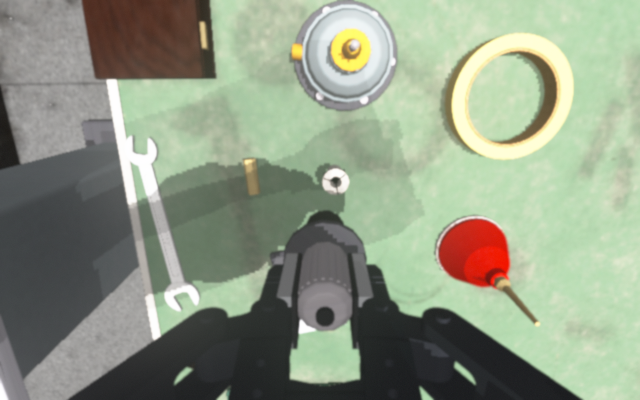

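View pics/s2c.png

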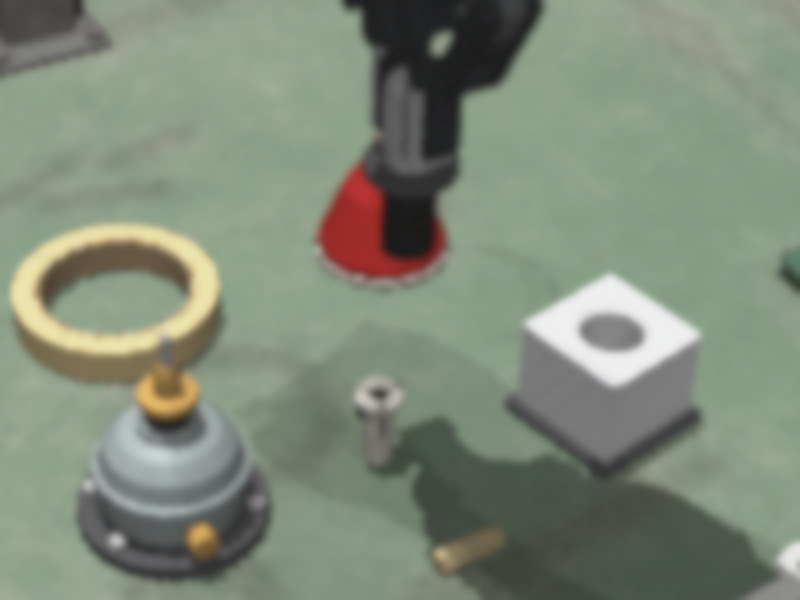

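The wrist view shows the vessel centred near (345,55), the shoulder disc near (350,50) and the pin tip near (352,44). The scene crop shows the gauge hanging upright in the gripper over the table. It also shows the shoulder at about (261.8,208), the pin tip at (261.2,194) and the collet and offcut undisturbed.

Run:
```python
from h import *
W=get_image('wrist');S=get_image('scene')
for n,a,b in [('shoulder',(350,50),(261.8,208)),('pin tip',(352,44),(261.2,194.5))]:
    p,e=meet(ray(W,*a),ray(S,*b)); print(n,p,e)
print('foot circle',atz(W,345,56,.004), atz(W,291,56,.004),atz(W,398,56,.004))
print('shoulder',atz(W,350,50,.07))
```

```text
shoulder [0.54513403 0.29007595 0.06741216] 1.9260404334951922e-05
pin tip [0.54411882 0.29042276 0.09722457] 0.0002446450695057105
foot circle [0.54546833 0.29128496 0.004     ] [0.50153267 0.29136094 0.004     ] [0.58865671 0.29134729 0.004     ]
shoulder [0.54496266 0.28984996 0.07      ]
```

```bash
python3 -m pendant '[{"grip":1,"linear":[0.02,0.003,0],"dr":[0,0,0]},{"grip":1,"linear":[0.03,0.004,-0.005],"dr":[0,0,0]},{"grip":1,"linear":[0.015,0.003,-0.005],"dr":[0,0,0]},{"grip":1,"linear":[0,0,0],"dr":[0,0,0]},{"grip":1,"linear":[0,0,0],"dr":[0,0,0]},{"grip":1,"linear":[0,0,0],"dr":[0,0,0]}]'
python3 - <<'E'
from h import *
W=get_image('wrist'); save(W,'w3'); s=read_state(); print(s['t'],s['ee_pos'],s['contact_force'])
cv2.imwrite('pics/w3c.png',cv2.resize(cv2.imread('pics/w3.png')[90:240,240:440],None,fx=4,fy=4,interpolation=cv2.INTER_CUBIC))
E
```

```text
t: 5.05
ee_pos: [0.5387, 0.2532, 0.202]
tcp_rot: [0.707, 0.707, -0.0, -0.0]
contact_force: [0.6, 0.1, -1.9]
gripper_width: 0.02
finger_force: 58.9
5.1 [0.53877287 0.25311501 0.20212234] [-0.68708435  0.31378303 -1.3634526 ]
```

View pics/w3c.png

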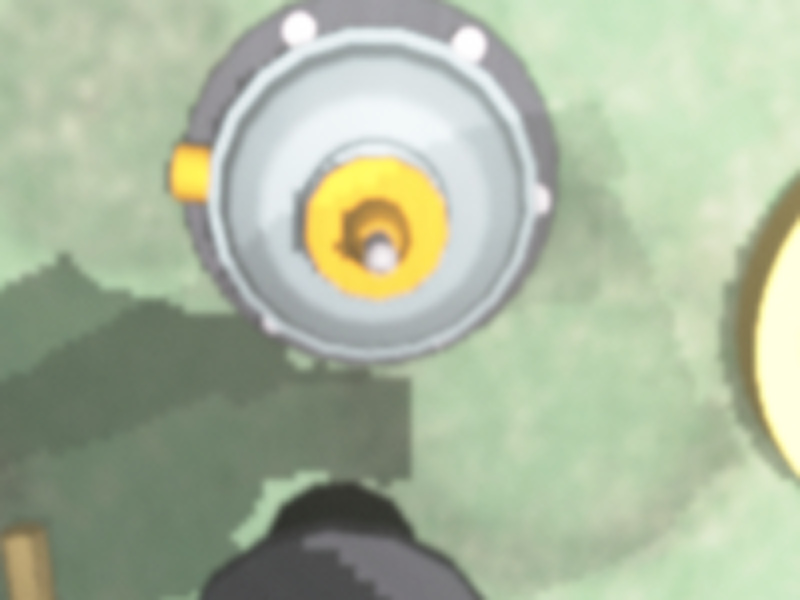

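The close view shows the shoulder disc centred at about (334,146.5) and the pin tip at (335,153).

Run:
```python
from h import *
W=get_image('wrist')
print('sh',atz(W,333.8,146.3,.0675),'tip',atz(W,335,152.5,.0985),'sh diam',atz(W,316.2,146.3,.0675)[0],atz(W,351.7,146.3,.0675)[0], 'foot', atz(W,(286+379)/2,135,.004))
# gauge in the picture: flange width check
for r in trace('gauge','wrist')[:1]:
    m=r['pixels']; ys,xs=np.nonzero(m); print(xs.min(),xs.max(),ys.min(),ys.max(),r['confidence'])
    for y in range(206,270,8): 
        c=np.nonzero(m[y])[0]; print(y,(c.min(),c.max()) if len(c) else None)
e=read_state()['ee_pos']
for dx,dy in [(0,0),(0,-.003),(0,.003)]:
    o=e+[dx,dy,-.0339]; print([np.round(proj(W,o+np.array(q))).tolist() for q in ([0,.02,.005],[-.02,0,.005],[.02,0,.005],[0,.0115,-.038],[0,0,.048])])
```

```text
sh [0.54512083 0.2911061  0.0675    ] tip [0.54508883 0.29218948 0.0985    ] sh diam 0.532403069005426 0.5580585666826285 foot [0.54558027 0.29088663 0.004     ]
283 365 210 330 0.69
206 None
214 (np.int64(312), np.int64(337))
222 (np.int64(305), np.int64(343))
230 (np.int64(297), np.int64(353))
238 (np.int64(290), np.int64(359))
246 (np.int64(286), np.int64(364))
254 (np.int64(284), np.int64(365))
262 (np.int64(302), np.int64(347))
[[326.0, 224.0], [283.0, 263.0], [368.0, 263.0], [325.0, 210.0], [326.0, 320.0]]
[[326.0, 230.0], [283.0, 269.0], [368.0, 269.0], [325.0, 215.0], [326.0, 327.0]]
[[326.0, 217.0], [283.0, 257.0], [368.0, 257.0], [325.0, 205.0], [326.0, 313.0]]
```

```bash
python3 -m pendant '[{"grip":1,"linear":[0.02,0.004,0],"dr":[0,0,0]},{"grip":1,"linear":[0.018,0.003,0],"dr":[0,0,0]},{"grip":1,"linear":[0,0,0.01],"dr":[0,0,0]},{"grip":1,"linear":[0,0,0.01],"dr":[0,0,0]},{"grip":1,"linear":[0,0,0],"dr":[0,0,0]},{"grip":1,"linear":[0,0,0],"dr":[0,0,0]},{"grip":1,"linear":[0,0,0],"dr":[0,0,0]}]'
python3 - <<'E'
from h import *
s=read_state(); print(s['t'],s['ee_pos'],s['contact_force'])
S=get_image('scene');B=get_image('side'); save(S,'s4');save(B,'b4')
a=[cv2.resize(cv2.imread('pics/%s4.png'%k)[y:y+75,x:x+66],None,fx=6,fy=8*.75,interpolation=cv2.INTER_CUBIC) for k,x,y in (('s',230,160),('b',257,175))]
cv2.imwrite('pics/c4.png',np.hstack(a))
e=s['ee_pos']+[-.0005,.0003,-.0339]
for im,x0,y0 in ((S,230,160),(B,257,175)):
  for q in ([0,0,-.038],[0,0,0]): print('rim/flange',(proj(im,e+q)-[x0,y0])*6)
  print('tip,sh',(proj(im,[.5451,.2913,.0985])-[x0,y0])*6,(proj(im,[.5451,.2913,.0675])-[x0,y0])*6)
E
```

```text
t: 5.9
ee_pos: [0.546, 0.2916, 0.1826]
tcp_rot: [0.707, 0.707, 0.0, 0.0]
contact_force: [0.1, 0.4, -1.6]
gripper_width: 0.02
finger_force: 58.9
5.9 [0.54602935 0.2916495  0.18258376] [ 0.06159875  0.39161918 -1.55935707]
rim/flange [177.27590469 166.61791165]
rim/flange [171.13200741  52.03313866]
tip,sh [182.05906906 202.16113907] [186.73826861 289.16529953]
rim/flange [176.41521356 146.77761402]
rim/flange [169.81587178  41.12718434]
tip,sh [180.7013161  179.08480351] [185.80468428 260.44527905]
```

View pics/c4.png

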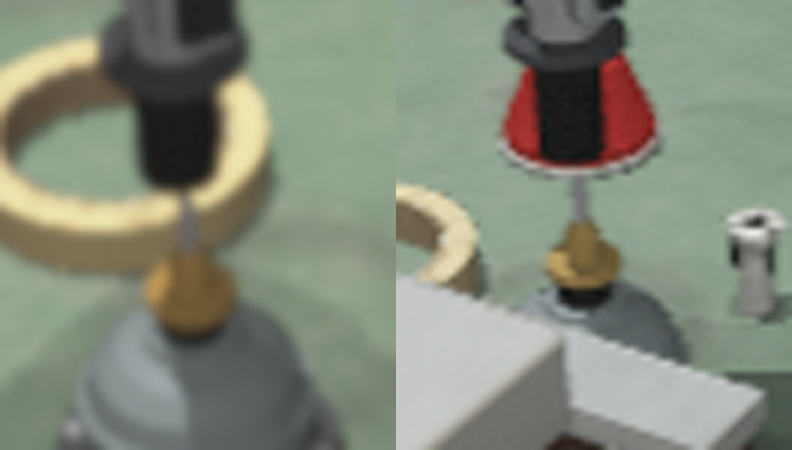

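The combined crop shows the gauge upright above the pin. In both views the foot sits about 1 mm left of the stem axis (scene: rim 180 against pin 189; side: rim 570 against pin 579). I'll shift it about 1 mm, then lower it.

```bash
python3 -m pendant '[{"grip":1,"linear":[-0.0007,-0.001,0.005],"dr":[0,0,0]},{"grip":1,"linear":[0,0,0.008],"dr":[0,0,0]},{"grip":1,"linear":[0,0,0.008],"dr":[0,0,0]},{"grip":1,"linear":[0,0,0.004],"dr":[0,0,0]},{"grip":1,"linear":[0,0,0],"dr":[0,0,0]},{"grip":1,"linear":[0,0,0],"dr":[0,0,0]}]'; python3 -m pendant '[{"grip":1,"linear":[0,0,0.003],"dr":[0,0,0]},{"grip":1,"linear":[0,0,0.002],"dr":[0,0,0]},{"grip":1,"linear":[0,0,0],"dr":[0,0,0]}]'
```

```text
t: 6.6
ee_pos: [0.5449, 0.2913, 0.1571]
tcp_rot: [0.707, 0.707, -0.0, -0.0]
contact_force: [0.6, 0.5, -0.8]
gripper_width: 0.0198
finger_force: 59.0
t: 6.9
ee_pos: [0.5453, 0.2915, 0.1529]
tcp_rot: [0.707, 0.707, 0.001, 0.0]
contact_force: [-0.1, 0.4, 1.0]
gripper_width: 0.0202
finger_force: 59.5
```

```bash
python3 -m pendant '[{"grip":1,"linear":[0,0,0.002],"dr":[0,0,0]},{"grip":1,"linear":[0,0,0],"dr":[0,0,0]},{"grip":1,"linear":[0,0,0],"dr":[0,0,0]}]'; python3 -m pendant '[{"grip":1,"linear":[0,0,0.002],"dr":[0,0,0]},{"grip":1,"linear":[0,0,0.001],"dr":[0,0,0]},{"grip":1,"linear":[0,0,0],"dr":[0,0,0]}]'
```

```text
t: 7.2
ee_pos: [0.5453, 0.2915, 0.151]
tcp_rot: [0.707, 0.707, 0.001, 0.0]
contact_force: [0.2, -0.4, 5.4]
gripper_width: 0.0201
finger_force: 59.7
t: 7.5
ee_pos: [0.5453, 0.2915, 0.1479]
tcp_rot: [0.707, 0.707, 0.001, 0.0]
contact_force: [0.6, -0.2, 4.9]
gripper_width: 0.0198
finger_force: 59.7
```

```bash
python3 -m pendant '[{"grip":1,"linear":[0,0,0.002],"dr":[0,0,0]},{"grip":1,"linear":[0,0,0.002],"dr":[0,0,0]},{"grip":1,"linear":[0,0,0],"dr":[0,0,0]}]'; python3 -m pendant '[{"grip":1,"linear":[0,0,0.002],"dr":[0,0,0]},{"grip":1,"linear":[0,0,0],"dr":[0,0,0]},{"grip":1,"linear":[0,0,0],"dr":[0,0,0]}]';  python3 -m pendant '[{"grip":1,"linear":[0,0,0.002],"dr":[0,0,0]},{"grip":1,"linear":[0,0,0],"dr":[0,0,0]},{"grip":1,"linear":[0,0,0],"dr":[0,0,0]}]'
```

```text
t: 7.8
ee_pos: [0.5454, 0.2915, 0.1441]
tcp_rot: [0.707, 0.707, 0.001, 0.0]
contact_force: [0.3, 1.1, 5.3]
gripper_width: 0.0197
finger_force: 59.8
t: 8.1
ee_pos: [0.5454, 0.2915, 0.1423]
tcp_rot: [0.707, 0.707, 0.001, 0.0]
contact_force: [-1.6, 0.3, 7.2]
gripper_width: 0.0203
finger_force: 60.0
t: 8.4
ee_pos: [0.5454, 0.2915, 0.1408]
tcp_rot: [0.707, 0.707, 0.001, 0.0]
contact_force: [-0.4, 0.2, 8.7]
gripper_width: 0.0203
finger_force: 60.2
```

```bash
python3 -m pendant '[{"grip":1,"linear":[0,0,0.0015],"dr":[0,0,0]},{"grip":1,"linear":[0,0,0],"dr":[0,0,0]},{"grip":1,"linear":[0,0,0],"dr":[0,0,0]}]'; python3 -m pendant '[{"grip":1,"linear":[0,0,0.0015],"dr":[0,0,0]},{"grip":1,"linear":[0,0,0],"dr":[0,0,0]},{"grip":1,"linear":[0,0,0],"dr":[0,0,0]}]'
```

```text
t: 8.7
ee_pos: [0.5455, 0.2916, 0.1396]
tcp_rot: [0.707, 0.707, 0.001, 0.0]
contact_force: [-1.8, -0.6, 11.3]
gripper_width: 0.0202
finger_force: 60.3
t: 9.0
ee_pos: [0.5455, 0.2916, 0.1384]
tcp_rot: [0.707, 0.707, 0.001, 0.0]
contact_force: [-4.0, -1.4, 12.6]
gripper_width: 0.0203
finger_force: 60.5
```

```bash
python3 -m pendant '[{"grip":1,"linear":[0,-0.0006,0.001],"dr":[0,0,0]},{"grip":1,"linear":[0,0,0],"dr":[0,0,0]},{"grip":1,"linear":[0,0,0],"dr":[0,0,0]}]'; python3 -m pendant '[{"grip":1,"linear":[0,0,0.0015],"dr":[0,0,0]},{"grip":1,"linear":[0,0,0],"dr":[0,0,0]},{"grip":1,"linear":[0,0,0],"dr":[0,0,0]}]'
```

```text
t: 9.3
ee_pos: [0.5453, 0.2916, 0.1377]
tcp_rot: [0.707, 0.707, 0.002, 0.001]
contact_force: [-1.6, -1.2, 14.0]
gripper_width: 0.0203
finger_force: 60.6
t: 9.6
ee_pos: [0.5454, 0.2917, 0.1365]
tcp_rot: [0.707, 0.707, 0.002, 0.001]
contact_force: [-2.6, -1.6, 15.3]
gripper_width: 0.0201
finger_force: 60.7
```

```bash
python3 -m pendant '[{"grip":1,"linear":[0,0,0],"dr":[0,0,0]},{"grip":1,"linear":[0,0,0],"dr":[0,0,0]},{"grip":1,"linear":[0,0,0],"dr":[0,0,0]},{"grip":1,"linear":[0,0,0],"dr":[0,0,0]},{"grip":1,"linear":[0,0,0],"dr":[0,0,0]},{"grip":1,"linear":[0,0,0],"dr":[0,0,0]},{"grip":1,"linear":[0,0,0],"dr":[0,0,0]},{"grip":1,"linear":[0,0,0],"dr":[0,0,0]},{"grip":1,"linear":[0,0,0],"dr":[0,0,0]},{"grip":1,"linear":[0,0,0],"dr":[0,0,0]},{"grip":1,"linear":[0,0,0],"dr":[0,0,0]},{"grip":1,"linear":[0,0,0],"dr":[0,0,0]}]'
python3 - <<'E'
from h import *
W=get_image('wrist'); save(W,'w5'); save(get_image('scene'),'s5')
a=cv2.resize(cv2.imread('pics/w5.png')[190:340,230:420],(400,316),interpolation=cv2.INTER_CUBIC);b=cv2.resize(cv2.imread('pics/s5.png')[150:225,220:315],(400,316),interpolation=cv2.INTER_CUBIC)
cv2.imwrite('pics/c5.png',np.hstack([a,b]))
E
```

```text
t: 10.8
ee_pos: [0.5454, 0.2916, 0.1365]
tcp_rot: [0.707, 0.707, 0.002, 0.001]
contact_force: [-1.6, -1.4, 14.6]
gripper_width: 0.0203
finger_force: 60.7
```

View pics/c5.png

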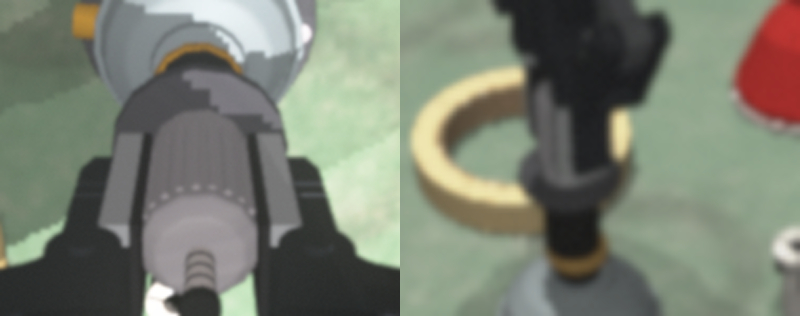

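The rod stands out and the foot sits centred on the brass shoulder. I'll lift and carry the gauge back.

```bash
python3 -m pendant '[{"grip":1,"linear":[0,0,-0.005],"dr":[0,0,0]},{"grip":1,"linear":[0,0,-0.01],"dr":[0,0,0]},{"grip":1,"linear":[0,0,-0.02],"dr":[0,0,0]},{"grip":1,"linear":[0,0,-0.02],"dr":[0,0,0]},{"grip":1,"linear":[0,0,-0.01],"dr":[0,0,0]},{"grip":1,"linear":[-0.02,-0.003,0],"dr":[0,0,0]},{"grip":1,"linear":[-0.035,-0.006,0],"dr":[0,0,0]},{"grip":1,"linear":[-0.04,-0.006,0],"dr":[0,0,0]},{"grip":1,"linear":[-0.04,-0.006,0],"dr":[0,0,0]},{"grip":1,"linear":[-0.035,-0.006,0],"dr":[0,0,0]},{"grip":1,"linear":[-0.02,-0.003,0],"dr":[0,0,0]},{"grip":1,"linear":[-0.012,-0.001,0],"dr":[0,0,0]},{"grip":1,"linear":[0,0,0],"dr":[0,0,0]},{"grip":1,"linear":[0,0,0],"dr":[0,0,0]},{"grip":1,"linear":[0,0,0],"dr":[0,0,0]}]'
```

```text
t: 12.4
ee_pos: [0.5136, 0.0902, 0.1985]
tcp_rot: [0.707, 0.708, -0.0, -0.0]
contact_force: [0.3, -0.4, -2.3]
gripper_width: 0.02
finger_force: 59.0
```

```bash
python3 -m pendant '[{"grip":1,"linear":[-0.001,0.001,0.02],"dr":[0,0,0]},{"grip":1,"linear":[0,0,0.025],"dr":[0,0,0]},{"grip":1,"linear":[0,0,0.02],"dr":[0,0,0]},{"grip":1,"linear":[0,0,0],"dr":[0,0,0]},{"grip":1,"linear":[0,0,0.005],"dr":[0,0,0]},{"grip":1,"linear":[0,0,0.005],"dr":[0,0,0]},{"grip":1,"linear":[0,0,0],"dr":[0,0,0]}]'
python3 - <<'E'
from h import *
save(get_image('scene'),'s6');save(get_image('side'),'b6')
a=[cv2.resize(cv2.imread('pics/%s6.png'%k)[y:y+75,x:x+66],None,fx=6,fy=6,interpolation=cv2.INTER_CUBIC) for k,x,y in (('s',340,160),('b',315,150))]
cv2.imwrite('pics/c6.png',np.hstack(a))
E
```

```text
t: 13.1
ee_pos: [0.5146, 0.0886, 0.124]
tcp_rot: [0.707, 0.707, 0.0, 0.0]
contact_force: [0.4, 0.7, -1.6]
gripper_width: 0.0199
finger_force: 59.0
```

View pics/c6.png

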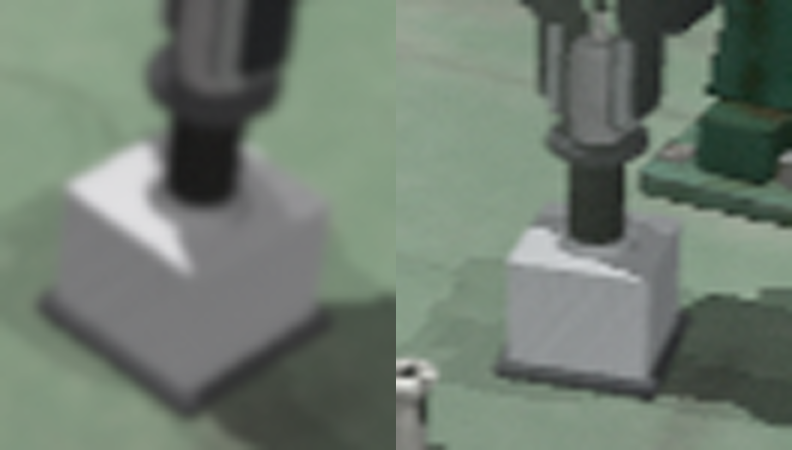

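Both views show the gauge upright with its foot centred at the mouth of the holder's hole. I'll lower it in.

```bash
python3 -m pendant '[{"grip":1,"linear":[0,0,0.005],"dr":[0,0,0]},{"grip":1,"linear":[0,0,0.008],"dr":[0,0,0]},{"grip":1,"linear":[0,0,0.01],"dr":[0,0,0]},{"grip":1,"linear":[0,0,0.008],"dr":[0,0,0]},{"grip":1,"linear":[0,0,0.004],"dr":[0,0,0]},{"grip":1,"linear":[0,0,0],"dr":[0,0,0]}]'; python3 -m pendant '[{"grip":1,"linear":[0,0,0.002],"dr":[0,0,0]},{"grip":1,"linear":[0,0,0.001],"dr":[0,0,0]},{"grip":1,"linear":[0,0,0],"dr":[0,0,0]}]'; python3 -m pendant '[{"grip":1,"linear":[0,0,0.001],"dr":[0,0,0]},{"grip":1,"linear":[0,0,0.001],"dr":[0,0,0]},{"grip":1,"linear":[0,0,0],"dr":[0,0,0]}]'
```

```text
t: 13.8
ee_pos: [0.5138, 0.0882, 0.0878]
tcp_rot: [0.707, 0.707, -0.001, -0.0]
contact_force: [-0.3, -0.2, -1.2]
gripper_width: 0.0201
finger_force: 59.0
t: 14.1
ee_pos: [0.5145, 0.0883, 0.0859]
tcp_rot: [0.707, 0.707, 0.0, 0.0]
contact_force: [-0.7, -0.7, -2.0]
gripper_width: 0.0201
finger_force: 59.0
t: 14.4
ee_pos: [0.5145, 0.0883, 0.084]
tcp_rot: [0.707, 0.707, 0.0, 0.0]
contact_force: [-0.9, -0.1, -0.8]
gripper_width: 0.0199
finger_force: 59.2
```

```bash
python3 -m pendant '[{"grip":1,"linear":[0,0,0.001],"dr":[0,0,0]},{"grip":1,"linear":[0,0,0],"dr":[0,0,0]},{"grip":1,"linear":[0,0,0],"dr":[0,0,0]}]'; python3 -m pendant '[{"grip":1,"linear":[0,0,0.0005],"dr":[0,0,0]},{"grip":1,"linear":[0,0,0],"dr":[0,0,0]},{"grip":1,"linear":[0,0,0],"dr":[0,0,0]}]'
```

```text
t: 14.7
ee_pos: [0.5145, 0.0883, 0.0839]
tcp_rot: [0.707, 0.707, 0.0, 0.0]
contact_force: [-3.7, 0.1, 6.8]
gripper_width: 0.0202
finger_force: 60.0
t: 15.0
ee_pos: [0.5145, 0.0883, 0.0839]
tcp_rot: [0.707, 0.707, 0.001, 0.0]
contact_force: [-5.1, -0.8, 11.3]
gripper_width: 0.0202
finger_force: 60.4
```

```bash
python3 -m pendant '[{"grip":1,"linear":[0,0,-0.0012],"dr":[0,0,0]},{"grip":1,"linear":[0,0,0],"dr":[0,0,0]},{"grip":0.3,"linear":[0,0,0],"dr":[0,0,0]},{"grip":0,"linear":[0,0,0],"dr":[0,0,0]},{"grip":-0.4,"linear":[0,0,0],"dr":[0,0,0]},{"grip":-1,"linear":[0,0,0],"dr":[0,0,0]},{"grip":-1,"linear":[0,0,0],"dr":[0,0,0]},{"grip":-1,"linear":[0,0,0],"dr":[0,0,0]},{"grip":-1,"linear":[0,0,0],"dr":[0,0,0]}]' 20
```

```text
t: 15.9
ee_pos: [0.5144, 0.0883, 0.0835]
tcp_rot: [0.707, 0.707, 0.0, -0.0]
contact_force: [0.1, -0.3, -0.0]
gripper_width: 0.0854
finger_force: 0.0
```

```bash
python3 -m pendant '[{"grip":-1,"linear":[0,0,-0.01],"dr":[0,0,0]},{"grip":-1,"linear":[0,0,-0.03],"dr":[0,0,0]},{"grip":-1,"linear":[0,0,-0.04],"dr":[0,0,0]},{"grip":-1,"linear":[0,0,-0.04],"dr":[0,0,0]},{"grip":-1,"linear":[0,0,-0.03],"dr":[0,0,0]},{"grip":-1,"linear":[0,0,0],"dr":[0,0,0]},{"grip":-1,"linear":[0,0,0],"dr":[0,0,0]}]'
python3 - <<'E'
from h import *
S=get_image('scene');B=get_image('side');save(S,'s7');save(B,'b7')
a=[cv2.resize(cv2.imread('pics/%s7.png'%k)[y:y+100,x:x+100],None,fx=4,fy=4,interpolation=cv2.INTER_CUBIC) for k,x,y in (('s',305,155),('b',285,145))]
cv2.imwrite('pics/c7.png',np.hstack(a))
E
```

```text
t: 16.6
ee_pos: [0.5148, 0.0884, 0.2346]
tcp_rot: [0.707, 0.707, 0.001, 0.001]
contact_force: [-0.7, 0.6, -0.0]
gripper_width: 0.0855
finger_force: 0.0
```

View pics/c7.png

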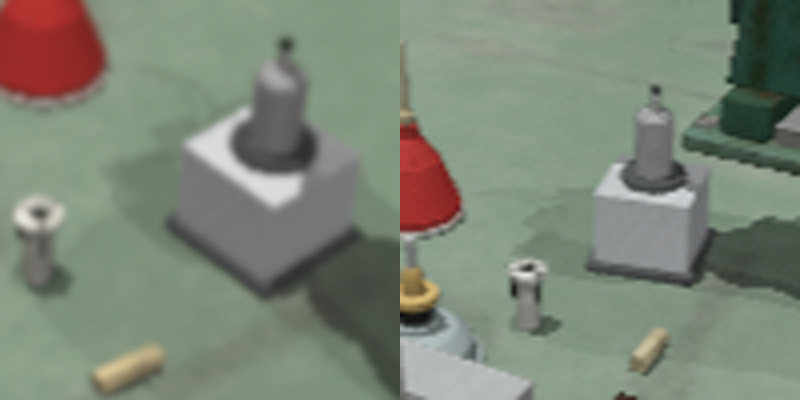

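The gauge hangs upright with its flange flush on the block and the rod standing out. The collet and offcut are untouched, so I'm handing in.

```bash
python3 -c "
from bench import close_job; print(close_job())"
```

```text
the job is handed in; nothing more can be done
None
```

I pressed the gauge onto the stem with about 17 N for over a second and hung it back upright in its holder with the rod out. The collet and offcut are where they were, and the job was handed in at about 17 s; the hand-in returned no verdict.

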